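# Stand the washed display base up to dry and switch on the fan

### The job

The black display base of the kit has just been washed and lies propped on the cross-bar of the wooden drying stand. Tip it up so that it stands upright by itself on its lower long edge, flat against the two dowels of the stand, and then turn the fan selector to the long tick, the third of its four marks counting clockwise. Leave the pilot figure, the pin vise, the glass palette and the clip with the fuselage half where they are.

Things in the scene. Friction and masses are not known exactly. Their poses are not given: they have to be found in the camera images.
- display: Flat black plastic display base, 90 x 110 x 12 mm, about 0.13 kg, grey panel and blank aluminium plate on its upper face. Origin at its centre; x across the 90 mm from its lower to its raised long edge, y along the 110 mm, z out of its upper face. Starts leaning at 25 degrees, lower edge on the stand's board against the dowels' feet, underside on the cross-bar. Standing, its x points up.
- display_edge (a point): Middle of the underside corner of the raised long edge: at x = 45, y = 0, z = -6 mm in the display base's frame, same axes. At the start about 48 mm above the desk; the part sticks out 34 mm past the cross-bar here, the last 21 mm or so over bare desk.
- stand: Fixed wooden drying stand. Origin on the desk midway between two upright dowels, in their front plane; x towards the fan, y along the dowel row, z up. Board 10 mm thick, x -66 to 94, y -70 to 70 mm. Dowels 10 mm across, rising 32 mm above the board, axes at x = 5, y = +-35 mm. Fan 25 x 60 x 60 mm at x = 68 mm. The part standing at the dowels has its centre at x = -6, z = 55 mm.
- stand_bar (a point): Middle of the stand's round wooden cross-bar, on its axis: at x = -58, y = 0, z = 30 mm in the stand's frame. The bar is 8 mm across and 100 mm long along the stand's y.
- controller: Fixed grey fan control box, 100 x 90 mm and 40 mm high. Origin at the centre of its underside, z up. On its top, around the knob, four marks at 35 mm from the knob's axis, 0.5 rad apart, on the -x side: dot, dot, long tick (14 x 3.5 mm), dot, counting clockwise seen from above.
- selector (a joint): Angle of the selector knob, which clicks into four positions: 0, 0.5, 1.0 and 1.5 rad. It grows clockwise seen from above. The long tick is at 1.0; the knob starts somewhere from 0 to 0.5, as a rule clicked in at one of these two.
- selector_grip (a point): Point on the knob's upright axis, 72 mm above the desk, at the box's middle. Black knob: disc 46 mm across, top 49 mm above the desk, and on it a grip bar 12 mm wide, 42 mm long, 29 mm high (top 78 mm above the desk) with a pointed nose and a white line at one end. x runs along the bar to the nose and turns with the knob; z up. Torque up to 0.06 N m.
- pilot: Standing tan resin pilot figure, 57 mm high, foot disc 28 mm across; origin under its foot, z up. Bystander.
- pin_vise: Brass pin vise lying on the desk, 95 mm long along x, 14 mm thick; origin on the desk below its middle. Bystander.
- palette: Frosted glass mixing palette lying flat, 80 x 110 x 8 mm; origin at the centre of its underside. Bystander.
- clip: Wooden block, 80 x 56 x 14 mm, with a spring clip of bent steel that holds a black fuselage half, 155 mm long along x, its fin tip up to 70 mm high; origin at the centre of the block's underside. Bystander.
Mind the look-alikes: they are no part of the job. What is meant by the controller is not red or yellow, and is the smaller of those in its own colour.

How it is judged:
On the way, in this order (a step that is already met when the one before it is completed fails the run):
1. the display base stands upright on its lower long edge against the dowels, let go (angle between display's own x axis and vertical below 0.1 rad and angle between the z axis of display and the x axis of stand, either way round below 0.12 rad and x of display in the frame of stand between -0.013 and -0.001 m and y of display in the frame of stand between -0.025 and 0.025 m and z of display in the frame of stand between 0.05 and 0.06 m and linear speed of display below 0.02 m/s and contact force between the fingers and display below 0.05 N), for 0.3 s.
2. the selector is at the long tick (value of joint selector between 0.85 and 1.15 rad), for 0.2 s.
At the end, for the whole second after the job is handed in: Display base still, on its lower edge: within 0.1 rad of upright, 0.12 rad of square, centre 1-13 mm before the dowel plane, within 25 mm of the middle, 50-60 mm above the desk; selector within 0.15 rad of 1.0; bystanders within 20 mm of their start, pilot standing (0.2 rad) (all of step 2 and angle between display's own x axis and vertical below 0.1 rad and angle between the z axis of display and the x axis of stand, either way round below 0.12 rad and x of display in the frame of stand between -0.013 and -0.001 m and y of display in the frame of stand between -0.025 and 0.025 m and z of display in the frame of stand between 0.05 and 0.06 m and linear speed of display below 0.02 m/s and distance of each of pilot, pin_vise, palette, clip from where it was at the start of the episode below 0.02 m and angle between pilot's own z axis and vertical below 0.2 rad); the robot touches nothing.
It fails at once if a bystander is shifted by more than 20 mm or the pilot is knocked over (distance of any of pilot, pin_vise, palette, clip from where it was at the start of the episode above 0.02 m or angle between pilot's own z axis and vertical above 0.6 rad).
It also fails if it takes over 51 s, if anything falls off the work surface, if the arm or the gripper's body presses on something with over 40 N, if the wrist force passes 120 N, or if a joint passes its speed limit or range.

### The arm

A 6-joint arm with a two-finger parallel gripper is mounted at the origin on the work surface. World frame = base frame: x ahead of the robot, y to its left, z up, the work surface at z = 0. Lengths are in m, angles in rad, forces in N, time in s.
With the tool pointing down it reaches from about 0.375 to 0.9 m from the base axis. Payload 3.1 kg.
Tool frame: the origin (TCP) lies on the centre line of the jaws, within the pads' length; the fingertips stand 19 mm ahead of it and the grasp point (between the pads) is the TCP; z points along the fingers, y is the line along which they close (so a half turn about z gives the same grasp; the last joint's range is limited). The gripper opens to 85 mm and grips with 20 to 120 N. Pads are 22 mm wide; open, the fingers measure 114 mm over their backs; the gripper's body (76 mm by 85 mm) begins 54 mm behind the grasp point. The pads swing forward as they close: fully open they stand 13 mm farther back than shut.
Start: joints at [-1.417, 0.527, 1.433, -0, 1.181, -0.178], TCP at [0.204, -0.591, 0.23] pointing down, gripper open.
Joint ranges: [-3.08, 3.08], [-0.75, 2.2], [0.22, 2.44], [-1.43, 4.57], [0, 2.65], [-2.85, 2.85]. Speed limits (rad/s): [2.79, 2.79, 3.14, 3.14, 3.14, 3.14].

### API

Orientations are given as a unit quaternion [x, y, z, w].
In Python, from station import manip, cams, sign_off gives the robot as it stands.
- The arm moves only by the tool carry_out, never from a script. Its argument "targets" is a list that holds one entry, the list of rows, each a list of 7 numbers: the shift along the tool's x, y, z in cm, then the turn, a rotation vector about the tool's x, y, z in degrees, then the finger opening in cm, from 0 to 8.54. A call has 1 to 12 rows; each row is the pose to reach, as a shift and turn from the pose commanded when the call began, along the tool's axes at that moment; what a row does not reach only later rows make up. A row lasts 1/12 s, in which the tool goes at most 41.7 mm and 7.16 degrees, less where a joint would pass 70% of its speed; a pose out of reach is approached as far as the arm can. A call with a gripper value outside its range is refused whole. The fingers move at their own pace and stop on an object; "force" is the grip in N (left out, the last holds). Time passes only in rows, so rows that repeat a pose let the fingers close. It gives the time, the measured TCP pose, the force, the opening and the grip force at its end, in the units of the state.
- manip.sense(): the state, without advancing time (a new reading comes with each control period).
- cams.snapshot(name): name is "scene" or "side" or "wrist"; returns the picture (420x560x3 uint8, red, green, blue); there is no depth.
- cams.camera_info(name): a dict with "K" (3x3 intrinsics, pixels), "T" (4x4, takes a point from camera to world coordinates). Camera axes: x right, y down, z forward; pixel columns grow to the right and rows downward; lengths in m; the calibration is good to about 2 mm. The wrist camera is an equidistant fisheye: a pixel r from the principal point sees the ray r / f radians off the axis. A picture is of the moment at which its call begins: read the wrist's pose just before it. camera_info takes no time and is no camera call; for the wrist camera it gives the pose at the moment of the call.
- sign_off(): hands the job in; it is judged then, once.
The state is a dict: "t": time; "q": joint angles; "qd": joint speeds; "tau": joint torques, N m; "tcp_pos": TCP position; "tool_rot": TCP orientation; "force": force on the tool from outside, world axes, zero at the start; "ft_torque": the same for the moment, N m; "finger_gap": opening from 0.0 (shut) to 1.0 (fully open); "gripper_force": force on a finger pad.
Only numpy, scipy, OpenCV 4.12 (cv2) and the standard library are available. Lean on these libraries where they do the work, as an engineer would, in place of code of your own. Each camera call takes 0.05 s, during which the arm holds its last target. There are 200 camera calls.

## Working session

There is one attempt and no reset: what is moved stays moved. The work goes in short steps, Python scripts to look and compute and a tool call to move; the robot and the scene stay as the last step left them, time stands still between calls to the robot, and variables do not carry over. Pictures are saved under pics/ and viewed, at most 10 in all, crops included, and the job is handed in when it is done.

Besides the shell and the picture viewer there is one more tool, called after "Call:" in YAML: its name, and indented under it one key for each argument. carry_out: Moves the arm, as the interface text tells. Its arguments: {"type":"object","properties":{"targets":{"type":"array"},"force":{"type":"number"}},"required":["targets"]}

```bash
mkdir -p pics; ls
python3 - <<'E'
from station import manip,cams
import cv2,numpy as np
print(manip.sense())
for n in("scene","side"):
    im=cams.snapshot(n); i=cams.camera_info(n); print(n,i["K"].tolist(),i["T"].round(4).tolist())
    np.save(f"{n}.npy",im); cv2.imwrite(f"pics/{n}0.png",cv2.resize(im[...,::-1],(800,600),interpolation=cv2.INTER_CUBIC))
E
```

```text
pics
{'t': 0.0, 'q': array([-1.41749391e+00,  5.28475783e-01,  1.43388819e+00,  8.16191966e-06,
        1.18140088e+00, -1.78490990e-01]), 'qd': array([-0.00096982,  0.00046687,  0.00079194, -0.00079212,  0.00097941,
        0.00127738]), 'tau': array([ 2.80951190e-04, -4.42352307e+01, -1.78023684e+01, -1.63650629e-04,
        8.51062650e-03,  2.90114386e-06]), 'tcp_pos': array([ 0.20351196, -0.59018598,  0.2292322 ]), 'tool_rot': array([ 9.86270348e-01,  1.65135158e-01,  1.74517439e-05, -1.08596462e-03]), 'force': array([ 1.3217023 ,  0.01974709, -0.18155039]), 'ft_torque': array([ 0.00547573, -0.014474  ,  0.01349779]), 'gripper_force': 0.0, 'finger_gap': 0.9995484919741238}
scene [[381.9610018217717, 0.0, 280.07774835719135], [0.0, 381.9610018217717, 206.06891490145395], [0.0, 0.0, 1.0]] [[-0.4787, 0.7386, -0.4747, 1.1071], [0.878, 0.4052, -0.2549, 0.2445], [0.0041, -0.5388, -0.8424, 0.9534], [0.0, 0.0, 0.0, 1.0]]
side [[418.6155079507119, 0.0, 274.93708517706517], [0.0, 418.6155079507119, 209.71644091259105], [0.0, 0.0, 1.0]] [[-0.859, -0.305, 0.4112, 0.1923], [-0.5119, 0.4956, -0.7017, 0.741], [0.0103, -0.8132, -0.5819, 0.6936], [0.0, 0.0, 0.0, 1.0]]
```

View pics/scene0.png

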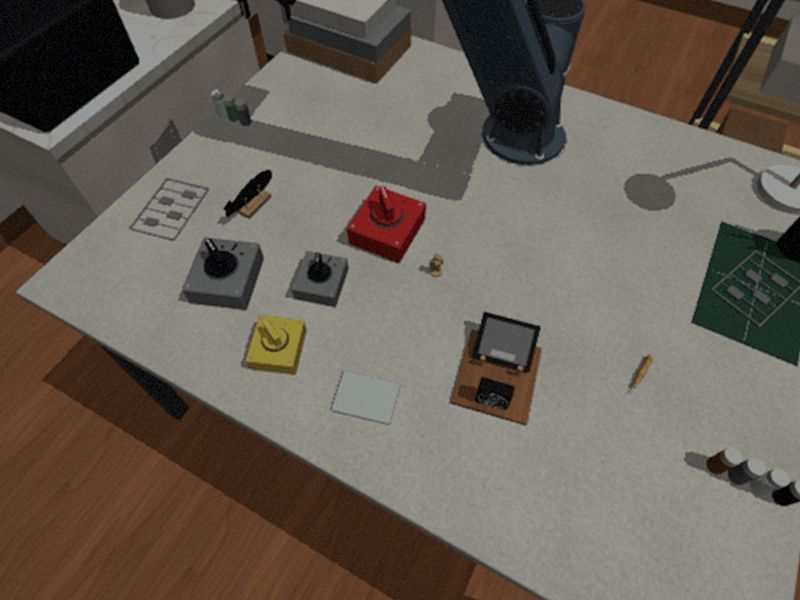

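View pics/side0.png

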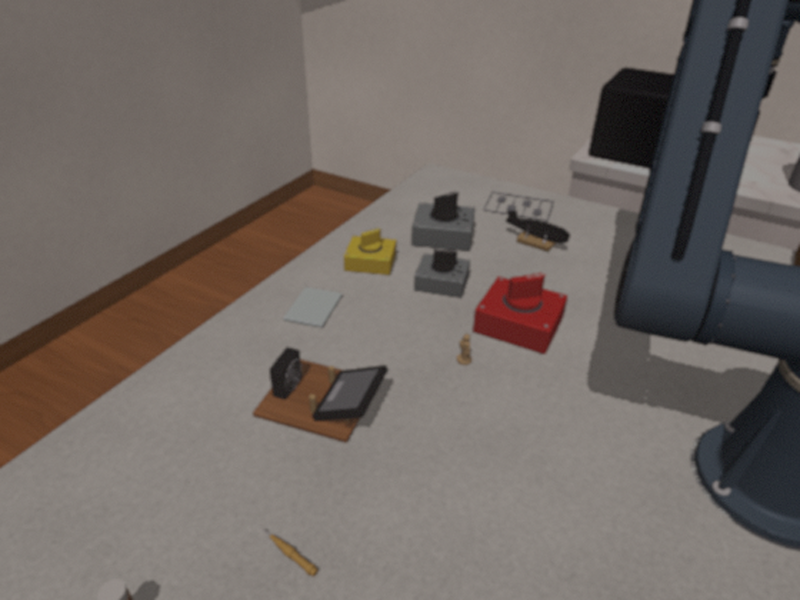

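The scene view shows the stand with the leaning base at (505,365), fan at (495,392), pilot (436,265), pin vise (641,372), palette (366,397) and clip (250,195). The candidates for the controller are the large grey box (222,270), the small grey box (320,277), the red box (388,222) and the yellow box (277,345). By the description it is the small grey box at (320,277), and I'll check that in a crop next.

Run:
```python
import cv2,numpy as np
im=np.load("scene.npy")[...,::-1]
def crop(im,x,y,w,h,s): return cv2.convertScaleAbs(cv2.resize(im[y:y+h,x:x+w],None,fx=s,fy=s,interpolation=cv2.INTER_CUBIC),alpha=1.5,beta=15)
a=crop(im,195,165,58,58,6.8); b=crop(im,308,210,80,90,4.38) # 394, (350,394)
a=cv2.resize(a,(394,394)); b=cv2.resize(b,(350,394))
cv2.imwrite("pics/crop1.png",np.hstack([a,b]))
im=np.load("side.npy")[...,::-1]
a=crop(im,170,235,110,80,7)
cv2.imwrite("pics/crop2.png",cv2.resize(a,(770,560)))
```

```text
(no output)
```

View pics/crop1.png

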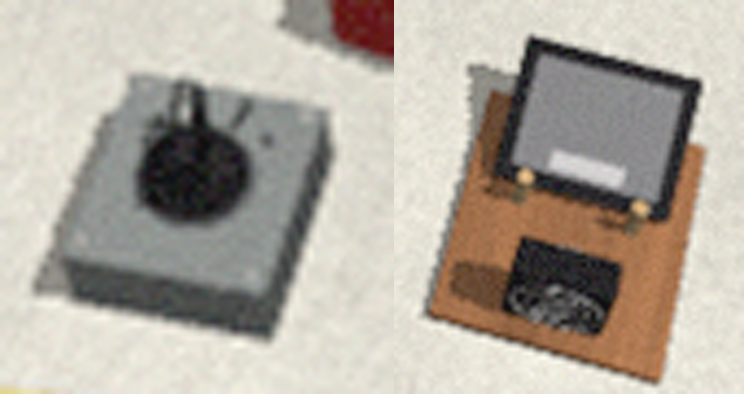

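View pics/crop2.png

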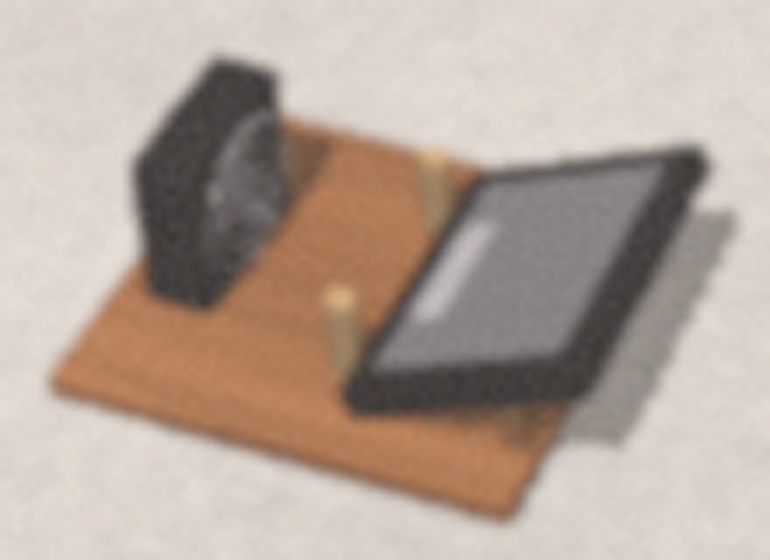

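The crop confirms the small grey box: tick at about (240,110), right dot at (265,140), nose at about (188,92) by the second mark. The stand's board corners, dowel tops at (525,176) and (640,207), and fan are all clear. Next I'll fit poses.

```bash
cat > h.py <<'E'
import numpy as np
from scipy.optimize import least_squares
from scipy.spatial.transform import Rotation as R
from station import manip,cams
CI={n:cams.camera_info(n) for n in("scene","side")}
def proj(n,P):
    c=CI[n]; p=(np.atleast_2d(P)-c["T"][:3,3])@c["T"][:3,:3]; u=p@c["K"].T; return u[:,:2]/u[:,2:]
def w(pose,P):
    x,y,a=pose; P=np.atleast_2d(P)/1000.; c,s=np.cos(a),np.sin(a)
    return np.c_[x+c*P[:,0]-s*P[:,1],y+s*P[:,0]+c*P[:,1],P[:,2]]
def fit(obs,x0):
    f=lambda q:np.concatenate([(proj(n,w(q,P))[0]-uv) for n,P,uv in obs])
    r=least_squares(f,x0,loss="soft_l1"); return r.x,r.fun.reshape(-1,2).round(1)
E
python3 - <<'E'
from h import *
L=lambda u,v:np.array([195+u/6.793,165+v/6.793]); S=lambda u,v:np.array([308+(u-394)/4.375,210+v/4.378]); D=lambda u,v:np.array([170+u/7,235+v/7])
o=[("scene",(94,-70,0),S(430,317)),("scene",(94,70,0),S(662,383)),("scene",(-66,70,10),S(705,148)),("scene",(-66,-70,10),S(492,92)),
("scene",(5,-35,42),S(525,174)),("scene",(5,35,42),S(640,207)),("side",(5,35,42),D(340,292)),("side",(5,-35,42),D(432,157)),("side",(-66,70,0),D(512,520)),("side",(94,70,0),D(52,388))]
p,r=fit(o,[.6,-.1,.5]); print("stand",p.round(4),r.tolist())
th=np.radians(25)
def disp(P):
    P=np.atleast_2d(P).astype(float); x=np.array([-np.cos(th),0,np.sin(th)]);z=np.array([np.sin(th),0,np.cos(th)]);y=np.array([0,-1,0])
    c=np.array([-58,0,30])+ (4+6)*z + 0*x  # slide along x so raised corner sticks 34mm past bar
    c=c-11*np.array([1,0,0])*0
    c=c+(34-45)*x
    return c+P@np.array([x,y,z])
print("disp centre/edge stand",disp([0,0,0]),disp([45,0,-6]),disp([-45,0,6]),disp([-45,0,-6]))
for P,uv in [((45,55,6),S(530,38)),((45,-55,6),S(700,82))]: print("dispcorner",proj("scene",w(p,disp(P)))[0]-uv)
for P,uv in [((45,55,-6),D(700,160)),((45,-55,-6),D(580,400)),((45,-55,6),D(580,365))]: print("dispside",proj("side",w(p,disp(P)))[0]-uv)
for dims in((50,45),):
  a,b=dims
  o=[("scene",(-a,-b,40),L(130,75)),("scene",(-a,b,40),L(330,112)),("scene",(a,b,40),L(268,290)),("scene",(a,-b,40),L(68,254)),("scene",(a,b,0),L(272,340)),("scene",(0,0,49),L(193,176))]
  c,r=fit(o,[.5,.25,.5]); print("ctrl",c.round(4),r.tolist())
for k in range(4):
  ph=np.pi+.75-.5*k; print(k,(proj("scene",w(c,(35*np.cos(ph),35*np.sin(ph),40)))[0]-[195,165])*6.793, "nose",(proj("scene",w(c,(21*np.cos(ph),21*np.sin(ph),78)))[0]-[195,165])*6.793)
E
```

```text
stand [0.6293 0.2019 0.1995] [[-0.8, 0.4], [-1.0, 0.7], [0.1, -0.6], [-0.7, -1.0], [-0.0, 0.3], [-0.1, -0.0], [0.1, 0.8], [0.2, -0.3], [0.1, 1.6], [-0.6, 1.4]]
disp centre/edge stand [[-43.80443173   0.          34.41427699]] [[-87.12399171   0.          47.99425205]] [[-0.48487174  0.         20.83430194]] [[-5.55629088  0.          9.95860849]]
dispcorner [-0.60510831 -0.8861469 ]
dispcorner [ 0.67661492 -0.4582293 ]
dispside [2.46304527 1.06922227]
dispside [1.78267698 0.54716997]
dispside [-0.60047311  1.24407066]
ctrl [ 0.6268 -0.1986  0.2917] [[0.2, -0.5], [-0.1, -0.9], [-0.1, 0.8], [-1.1, 0.5], [0.7, 0.8], [0.3, -1.1]]
0 [161.17839957 123.49716049] nose [164.06031196  93.30541587]
1 [200.2931302 114.2937453] nose [188.37648352  87.62865001]
2 [238.67051029 121.02495535] nose [212.21140038  91.78393902]
3 [267.30284484 142.18443604] nose [229.87897563 104.80814723]
```

Call:
carry_out:
  targets:
    - [[48.7,-35.1,-4,0,0,-82.5,3],[48.7,-35.1,-4,0,0,-82.5,3],[48.7,-35.1,-4,0,0,-82.5,3],[48.7,-35.1,-4,0,0,-82.5,3],[48.7,-35.1,-4,0,0,-82.5,3],[48.7,-35.1,-4,0,0,-82.5,3],[48.7,-35.1,-4,0,0,-82.5,3],[48.7,-35.1,-4,0,0,-82.5,3],[48.7,-35.1,-4,0,0,-82.5,3],[48.7,-35.1,-4,0,0,-82.5,3],[48.7,-35.1,-4,0,0,-82.5,3],[48.7,-35.1,-4,0,0,-82.5,3]]

```text
t: 1.1
tcp_pos: [0.4918, -0.1812, 0.2634]
tool_rot: [0.631, 0.776, -0.0, -0.0]
force: [-0.5, 0.1, 0.2]
finger_gap: 0.35
gripper_force: 0.0
```

```bash
cat >> h.py <<'E'
ST=np.array([.6293,.2019,.1995]); CT=np.array([.6268,-.1986,.2917])
def state(): 
    s=manip.sense(); return s,np.array(s["tcp_pos"]),R.from_quat(s["tool_rot"])
def row(pos,rot,p0=None,r0=None):
    s,p,r=state(); p=p if p0 is None else p0; r=r if r0 is None else r0
    return np.r_[r.inv().apply(np.array(pos)-p)*100,(r.inv()*rot).as_rotvec(degrees=True)].round(2)
def tool(yaw,pitch):
    "y axis in vertical plane of heading yaw; pitch below horizontal (90=down); y points up-forward"
    h=np.array([np.cos(yaw),np.sin(yaw),0]); up=np.array([0,0,1.]); t=np.radians(pitch)
    z=np.cos(t)*h-np.sin(t)*up; y=np.sin(t)*h+np.cos(t)*up
    return R.from_matrix(np.c_[np.cross(y,z),y,z])
E
python3 - <<'E'
from h import *
s,p,r=state(); print(s["t"],s["q"].round(4),p.round(4),r.as_quat().round(4)); print(row([.46,.155,.25],tool(.2,90)))
E
```

```text
1.1 [-5.6640e-01  3.5130e-01  1.6435e+00 -1.0000e-04  1.1475e+00 -7.7240e-01] [ 0.4918 -0.1812  0.2634] [ 6.306e-01  7.761e-01 -1.000e-04 -3.000e-04]
[ 3.356e+01  3.770e+00  1.350e+00 -3.000e-02 -2.000e-02  3.500e-01]
```

Call:
carry_out:
  targets:
    - [[33.6,3.8,1.3,-25,0,0,3],[33.6,3.8,1.3,-25,0,0,3],[33.6,3.8,1.3,-25,0,0,3],[33.6,3.8,1.3,-25,0,0,3],[33.6,3.8,1.3,-25,0,0,3],[33.6,3.8,1.3,-25,0,0,3],[33.6,3.8,1.3,-25,0,0,3],[33.6,3.8,1.3,-25,0,0,3],[33.6,3.8,1.3,-25,0,0,3],[33.6,3.8,1.3,-25,0,0,3],[33.6,3.8,1.3,-25,0,0,3],[33.6,3.8,1.3,-25,0,0,3]]

```text
t: 2.1
tcp_pos: [0.4616, 0.153, 0.2504]
tool_rot: [0.618, 0.756, 0.167, 0.137]
force: [-0.1, -0.6, 0.5]
finger_gap: 0.349
gripper_force: 0.0
```

Run:
```python
from h import *
s,p,r=state(); print(s["t"],s["q"].round(4).tolist(),p.round(4),r.as_quat().round(4).tolist(),np.hypot(*p[:2])); print(r.as_matrix().round(3))
```

```text
2.1 [0.0498, 0.1833, 2.0549, 0.1386, 0.4755, -0.26] [0.4616 0.153  0.2504] [0.6179, 0.7559, 0.1675, 0.1369] 0.486248197695187
[[-0.199  0.888  0.414]
 [ 0.98   0.18   0.084]
 [-0.     0.422 -0.906]]
```

```bash
cat > kin.py <<'E'
import numpy as np
from scipy.spatial.transform import Rotation as R
from scipy.optimize import least_squares
Q=[[-1.41749,.528476,1.433888,0,1.181401,-.178491],[-.5664,.3513,1.6435,-.0001,1.1475,-.7724],[.0498,.1833,2.0549,.1386,.4755,-.26]]
P=[[.20351,-.590186,.229232],[.4918,-.1812,.2634],[.4616,.153,.2504]]
Z=[[0,0,-1],[0,0,-1],[.414,.084,-.906]]
def fk(q,k):
    a,b,h,L2,L3,d=k; Ez=lambda t:R.from_rotvec([0,0,t]); Ey=lambda t:R.from_rotvec([0,t,0])
    r=Ez(q[0]); p=r.apply([a,b,h]); r=r*Ey(q[1]); p=p+r.apply([0,0,L2]); r=r*Ey(q[2]); p=p+r.apply([0,0,L3])
    r=r*Ez(q[3])*Ey(q[4])*Ez(q[5]); return p+r.apply([0,0,d]),r
f=lambda k:np.concatenate([np.r_[fk(q,k)[0]-p,0*np.array(z)] for q,p,z in zip(Q,P,Z)])
s=least_squares(f,[0,.1,.3,.4,.4,.2]); K=s.x
def ik(p,r,q0):
    lo=[-3.08,-.75,.22,-1.43,0,-2.85];hi=[3.08,2.2,2.44,4.57,2.65,2.85]
    def g(q):
        a,b=fk(q,K); return np.r_[(a-p)*5,(r.inv()*b).as_rotvec()]
    t=least_squares(g,np.clip(q0,np.array(lo)+.01,np.array(hi)-.01),bounds=(lo,hi)); return t.x,np.abs(t.fun).max()
if __name__=="__main__":
    print(K.round(4),abs(s.fun).max())
    for q in Q: print(fk(q,K)[1].as_matrix().round(3).tolist())
E
python3 kin.py
```

```text
[0.0156 0.1124 0.0435 0.6189 0.3107 0.2315] 0.002757367717130199
[[-0.326, 0.945, -0.0], [0.945, 0.326, 0.002], [0.002, 0.0, -1.0]]
[[-0.979, -0.205, -0.001], [-0.205, 0.979, 0.0], [0.001, 0.0, -1.0]]
[[-0.888, -0.199, 0.414], [-0.18, 0.98, 0.084], [-0.422, -0.0, -0.906]]
```

```bash
cat > chk.py <<'E'
from h import *; import kin
th=np.radians(25)
def standw(P): return w(ST,P)[0]
def dpose(theta):  # plate angle from horizontal; pivot = corner (-45,*,+6)->lower edge, kept touching x=0, z=10
    x=np.array([-np.cos(theta),0,np.sin(theta)]);z=np.array([np.sin(theta),0,np.cos(theta)])
    return x,z
def tcp(theta,ins,pitch=None):
    x,z=dpose(theta); c=np.array([0,0,0.])
    # centre: max x of lower corners=0 , min z =10
    c=np.array([-max((-45*x+6*z)[0],(-45*x-6*z)[0]),0,10-min((-45*x+6*z)[2],(-45*x-6*z)[2])])
    return c+x*(45-ins)
if __name__=="__main__":
    q=np.array([.05,.18,2.05,.14,.47,-.26]); z90=R.from_rotvec([0,0,np.pi/2])
    for q0 in(q,q+[0,0,0,np.pi-.2,.3,0]):
      for deg in(25,40,55,70,90):
        P=standw(tcp(np.radians(deg),5)); r=tool(ST[2],deg)
        print(deg,P.round(3),*[np.round(v,3) for v in kin.ik(P,r*z90.inv(),q0)])
E
python3 chk.py
```

```text
25 [0.551 0.186 0.051] [ 0.042  0.685  2.44   2.817  0.901 -2.85 ] 0.235
40 [0.562 0.188 0.069] [ 0.038  0.616  2.375  2.745  0.647 -2.85 ] 0.118
55 [0.577 0.191 0.083] [ 0.101  0.571  2.191  2.765  0.227 -2.85 ] 0.028
70 [0.595 0.195 0.092] [ 0.127  0.579  1.937  0.091  0.278 -0.155] 0.0
90 [0.623 0.201 0.095] [ 0.139  0.681  1.579  0.     0.881 -0.061] 0.0
25 [0.551 0.186 0.051] [ 0.042  0.685  2.44   2.817  0.901 -2.85 ] 0.235
40 [0.562 0.188 0.069] [ 0.038  0.616  2.375  2.745  0.647 -2.85 ] 0.118
55 [0.577 0.191 0.083] [ 0.101  0.571  2.191  2.765  0.227 -2.85 ] 0.028
70 [0.595 0.195 0.092] [ 0.127  0.579  1.937  0.091  0.278 -0.155] 0.0
90 [0.623 0.201 0.095] [ 0.139  0.681  1.579 -0.     0.881 -0.061] 0.0
```

```bash
cat > push.py <<'E'
from chk import *; z90=R.from_rotvec([0,0,np.pi/2])
def pose(theta,pitch,s=30,gap=0):
    "theta,pitch deg: finger front face on raised underside corner, tip s mm past it (shut-length), gap mm short of contact"
    th=np.radians(theta); x,z=dpose(th); C=tcp(th,0)-6*z; p=np.radians(pitch)
    n=np.array([np.sin(p),0,np.cos(p)]);t=np.array([np.cos(p),0,-np.sin(p)])
    T=C-(11+gap)*n+(s-19)*t
    return standw(T),tool(ST[2],pitch)*z90
if __name__=="__main__":
    print(tcp(np.radians(25),0)-6*dpose(np.radians(25))[1])
    for pi0 in(58,62,66,70):
      q=np.array([.05,.18,2.05,.14,.47,1.31])
      for th in(25,35,45,55,65,75,90):
        P,r=pose(th,max(pi0,th)); q,e=kin.ik(P,r*z90.inv(),q); print(pi0,th,P.round(3),q.round(2),round(e,3))
E
python3 push.py
```

```text
[-86.63911997   0.          48.03564356]
58 25 [0.541 0.184 0.033] [ 0.11  0.65  2.34  3.02  0.41 -1.54] 0.0
58 35 [0.547 0.185 0.046] [ 0.11  0.62  2.31  3.    0.35 -1.52] 0.0
58 45 [0.555 0.187 0.058] [ 0.11  0.6   2.26  2.98  0.28 -1.49] 0.0
58 55 [0.566 0.189 0.069] [ 0.12  0.59  2.22  2.94  0.23 -1.45] 0.0
58 65 [0.576 0.191 0.077] [0.12 0.58 2.08 0.61 0.06 0.89] 0.0
58 75 [0.587 0.193 0.083] [0.13 0.59 1.91 0.05 0.38 1.46] 0.0
58 90 [0.607 0.197 0.089] [ 0.14  0.67  1.64 -0.    0.83  1.51] 0.0
62 25 [0.54  0.184 0.033] [ 0.11  0.64  2.29  2.99  0.28 -1.5 ] 0.0
62 35 [0.546 0.185 0.047] [ 0.11  0.61  2.26  2.95  0.22 -1.46] 0.0
62 45 [0.554 0.187 0.059] [ 0.12  0.59  2.21  2.89  0.16 -1.39] 0.0
62 55 [0.565 0.189 0.069] [ 0.12  0.58  2.17  2.76  0.1  -1.26] 0.0
62 65 [0.576 0.191 0.077] [0.12 0.58 2.08 0.61 0.06 0.89] 0.0
62 75 [0.587 0.193 0.083] [0.13 0.59 1.91 0.05 0.38 1.46] 0.0
62 90 [0.607 0.197 0.089] [ 0.14  0.67  1.64 -0.    0.83  1.51] 0.0
66 25 [0.539 0.184 0.034] [ 0.12  0.63  2.24  2.91  0.15 -1.42] 0.0
66 35 [0.545 0.185 0.047] [ 0.12  0.61  2.21  2.77  0.09 -1.28] 0.0
66 45 [0.553 0.187 0.059] [ 0.12  0.59  2.16  2.28  0.04 -0.78] 0.0
66 55 [0.564 0.189 0.069] [0.12 0.58 2.12 0.88 0.04 0.61] 0.0
66 65 [0.576 0.191 0.077] [0.12 0.58 2.07 0.39 0.08 1.11] 0.0
66 75 [0.587 0.193 0.083] [0.13 0.59 1.91 0.05 0.38 1.46] 0.0
66 90 [0.607 0.197 0.089] [ 0.14  0.67  1.64 -0.    0.83  1.51] 0.0
70 25 [0.538 0.183 0.034] [ 0.12  0.62  2.19  2.23  0.04 -0.73] 0.0
70 35 [0.544 0.185 0.048] [0.12 0.6  2.15 0.66 0.05 0.84] 0.0
70 45 [0.552 0.186 0.06 ] [0.12 0.59 2.11 0.29 0.1  1.21] 0.0
70 55 [0.563 0.188 0.07 ] [0.12 0.58 2.07 0.18 0.15 1.32] 0.0
70 65 [0.575 0.191 0.077] [0.12 0.58 2.02 0.13 0.2  1.37] 0.0
70 75 [0.587 0.193 0.083] [0.13 0.59 1.91 0.05 0.38 1.46] 0.0
70 90 [0.607 0.197 0.089] [ 0.14  0.67  1.64 -0.    0.83  1.51] 0.0
```

Run:
```python
from push import *
q=np.array([.05,.18,2.05,.14,.47,1.31]); r0=tool(ST[2],76)*z90
P,r=pose(25,76,gap=20); s,p,rr=state()
print("hover",row(P+[0,0,.1],r))
for nm,a in(("hov",P+[0,0,.1]),("low",P)):
    q,e=kin.ik(a,r*z90.inv(),q); print(nm,a.round(3),q.round(2),round(e,3))
for th in(25,30,35,40,45,50,55,60,65,70,75,80,85,88,90):
    A,rA=pose(th,max(76,th),gap=0); q,e=kin.ik(A,rA*z90.inv(),q); print(th,row(A,rA,P,r),q.round(2),round(e,3))
```

```text
hover [ 1.47  0.35 13.46  8.62 -8.63 89.74]
hov [0.518 0.179 0.13 ] [0.12 0.46 2.02 0.05 0.42 1.45] 0.0
low [0.518 0.179 0.03 ] [0.12 0.62 2.18 0.2  0.1  1.3 ] 0.0
25 [ 2.  0. -0.  0.  0.  0.] [0.12 0.62 2.12 0.12 0.16 1.38] 0.0
30 [ 2.43 -0.   -0.61  0.    0.    0.  ] [0.12 0.62 2.1  0.1  0.19 1.4 ] 0.0
35 [ 2.91  0.   -1.17  0.    0.    0.  ] [0.12 0.61 2.08 0.09 0.21 1.41] 0.0
40 [ 3.45  0.   -1.68  0.    0.    0.  ] [0.12 0.6  2.06 0.08 0.24 1.42] 0.0
45 [ 4.03  0.   -2.13  0.    0.    0.  ] [0.12 0.59 2.04 0.07 0.27 1.43] 0.0
50 [ 4.65  0.   -2.52  0.    0.    0.  ] [0.12 0.59 2.02 0.06 0.29 1.44] 0.0
55 [ 5.31  0.   -2.85  0.    0.    0.  ] [0.13 0.59 1.99 0.06 0.32 1.44] 0.0
60 [ 6.    0.   -3.12  0.    0.    0.  ] [0.13 0.59 1.97 0.05 0.34 1.45] 0.0
65 [ 6.71  0.   -3.31  0.    0.    0.  ] [0.13 0.59 1.94 0.05 0.36 1.45] 0.0
70 [ 7.45  0.   -3.44  0.    0.    0.  ] [0.13 0.59 1.92 0.05 0.39 1.46] 0.0
75 [ 8.2   0.   -3.49  0.    0.    0.  ] [0.13 0.6  1.89 0.04 0.41 1.46] 0.0
80 [ 8.89  0.   -3.56 -0.   -4.   -0.  ] [0.13 0.61 1.82 0.02 0.53 1.48] 0.0
85 [ 9.58  0.   -3.58  0.   -9.    0.  ] [0.13 0.64 1.73 0.01 0.69 1.5 ] 0.0
88 [  9.99   0.    -3.56   0.   -12.     0.  ] [0.14 0.65 1.68 0.   0.77 1.51] 0.0
90 [ 10.27   0.    -3.54   0.   -14.    -0.  ] [0.14 0.67 1.64 0.   0.83 1.51] 0.0
```

Call:
carry_out:
  targets:
    - [[1.5,0.3,6,6,-6,60,5],[1.5,0.3,6,6,-6,60,5],[1.5,0.3,6,6,-6,60,5],[1.5,0.3,6,6,-6,60,5],[1.5,0.3,6,6,-6,60,5],[1.5,0.3,6,6,-6,60,5],[1.5,0.3,8,8,-8,75,5],[1.5,0.3,8,8,-8,75,5],[1.5,0.35,10,8.6,-8.6,89.7,5],[1.5,0.35,13.4,8.6,-8.6,89.7,5],[1.5,0.35,13.4,8.6,-8.6,89.7,5],[1.5,0.35,13.4,8.6,-8.6,89.7,5]]

```text
t: 3.1
tcp_pos: [0.5173, 0.1779, 0.1275]
tool_rot: [0.981, 0.147, 0.124, -0.002]
force: [-1.1, 0.4, 0.3]
finger_gap: 0.584
gripper_force: 0.0
```

Run:
```python
from push import *; import cv2
P,r=pose(25,76,gap=20); s,p,rr=state(); print(s["q"].round(3),p.round(4),row(P+[0,0,.1],r),row(P,r),row(P-[.01*np.cos(.2),.01*np.sin(.2),0],r))
im=cams.snapshot("side")[...,::-1]
cv2.imwrite("pics/side1.png",cv2.resize(im[160:340,140:380],(800,600),interpolation=cv2.INTER_CUBIC))
```

```text
[0.121 0.515 1.907 0.021 0.471 1.378] [0.5173 0.1779 0.1275] [ 0.11 -0.12 -0.22  0.55 -0.2   5.64] [-2.32 -0.45  9.47  0.55 -0.2   5.64] [-3.29 -0.55  9.23  0.55 -0.2   5.64]
```

View pics/side1.png

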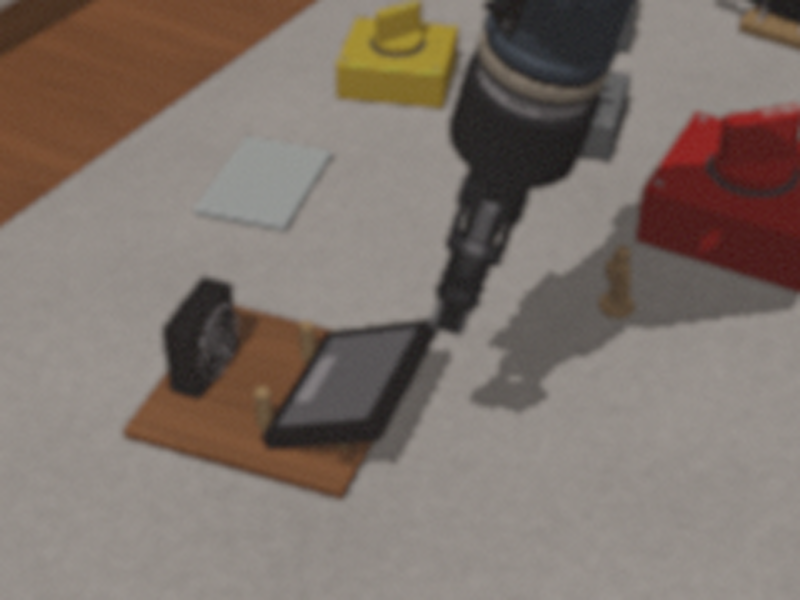

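The side view shows the open fingertips at about (450,325), just robot-side of the raised edge at (435,325), with nothing touching. Next I'll lower them behind the edge.

Call:
carry_out:
  targets:
    - [[-1.4,-0.3,1,0.5,-0.2,5.6,5],[-1.4,-0.3,2,0.5,-0.2,5.6,5],[-1.8,-0.4,4,0.5,-0.2,5.6,5],[-2.5,-0.5,6,0.5,-0.2,5.6,5],[-3.0,-0.5,8,0.5,-0.2,5.6,5],[-3.3,-0.55,9.2,0.5,-0.2,5.6,5],[-3.3,-0.55,9.2,0.5,-0.2,5.6,5],[-3.3,-0.55,9.2,0.5,-0.2,5.6,5]]

```text
t: 3.82
tcp_pos: [0.508, 0.1786, 0.0325]
tool_rot: [0.987, 0.104, 0.124, -0.011]
force: [0.3, 0.4, 0.0]
finger_gap: 0.586
gripper_force: 0.0
```

Run:
```python
from push import *; import cv2
P,r=pose(25,76,gap=20); s,p,rr=state(); print(s["q"].round(3),p.round(4),s["force"].round(1),row(P,r))
im=cams.snapshot("side")[...,::-1]
cv2.imwrite("pics/side2.png",cv2.resize(im[200:320,190:350],(800,600),interpolation=cv2.INTER_CUBIC))
n=rr.apply([1,0,0]);t=rr.apply([0,0,1]);y=rr.apply([0,1,0])
for a in(19,8):
  for b in(1,-1): print(a,b,(proj("side",p+.001*(a*t+11*n+b*40*y))[0]-[190,200])*5)
```

```text
[0.12  0.703 1.977 0.086 0.214 1.398] [0.508  0.1786 0.0325] [0.3 0.4 0. ] [ 0.85  0.13  0.49  0.08 -0.27  0.67]
19 1 [442.35628462 378.6562851 ]
19 -1 [383.24338634 505.09280839]
8 1 [448.37564944 363.11536584]
8 -1 [389.21866903 489.46057404]
```

View pics/side2.png

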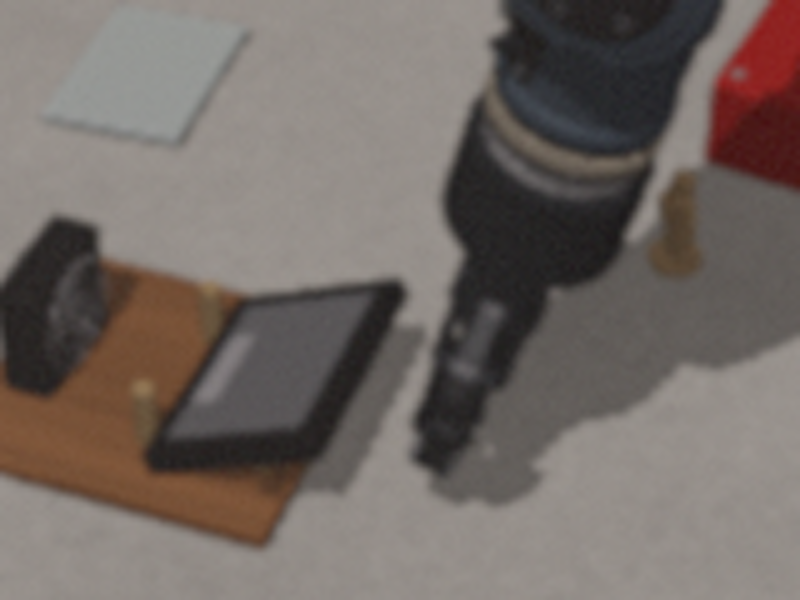

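Fingertips are at about (430,465), behind and below the raised edge corner at (400,285)–(315,460), clear of the bar. Next I'll push forward and up along the arc.

Call:
carry_out:
  targets:
    - [[1.0,0.1,0.5,0,0,0.6,5],[2.0,0.1,0.5,0,0,0.6,5],[2.6,0.1,0.5,0,0,0.6,5],[3.0,0.1,0.5,0,0,0.6,5],[3.2,0.1,0.5,0,0,0.6,5],[3.2,0.1,0.5,0,0,0.6,5]]

```text
t: 4.37
tcp_pos: [0.538, 0.1849, 0.0362]
tool_rot: [0.987, 0.099, 0.123, -0.012]
force: [-2.4, -2.0, 1.3]
finger_gap: 0.587
gripper_force: 1.4
```

Run:
```python
from push import *; import cv2
s,p,rr=state(); print(s["q"].round(3),p.round(4),s["force"].round(2))
for th in (25,30,35,40,45,50,55,60,65,70,75,80,85,88,90): print(th,row(*pose(th,max(th,76))))
im=cams.snapshot("side")[...,::-1]
cv2.imwrite("pics/side3.png",cv2.resize(im[200:320,190:350],(800,600),interpolation=cv2.INTER_CUBIC))
```

```text
[0.125 0.71  1.898 0.062 0.288 1.439] [0.538  0.1849 0.0362] [-2.45 -2.05  1.31]
25 [-0.21  0.14  0.1   0.04 -0.17  0.02]
30 [ 0.22  0.14 -0.51  0.04 -0.17  0.02]
35 [ 0.71  0.14 -1.07  0.04 -0.17  0.02]
40 [ 1.24  0.14 -1.57  0.04 -0.17  0.02]
45 [ 1.82  0.14 -2.02  0.04 -0.17  0.02]
50 [ 2.45  0.14 -2.41  0.04 -0.17  0.02]
55 [ 3.1   0.14 -2.74  0.04 -0.17  0.02]
60 [ 3.8   0.14 -3.    0.04 -0.17  0.02]
65 [ 4.51  0.14 -3.19  0.04 -0.17  0.02]
70 [ 5.25  0.14 -3.32  0.04 -0.17  0.02]
75 [ 6.    0.14 -3.37  0.04 -0.17  0.02]
80 [ 6.69  0.14 -3.43  0.04 -4.17  0.02]
85 [ 7.38  0.15 -3.45  0.04 -9.17  0.02]
88 [  7.79   0.15  -3.43   0.04 -12.17   0.02]
90 [  8.07   0.15  -3.41   0.04 -14.17   0.02]
```

View pics/side3.png

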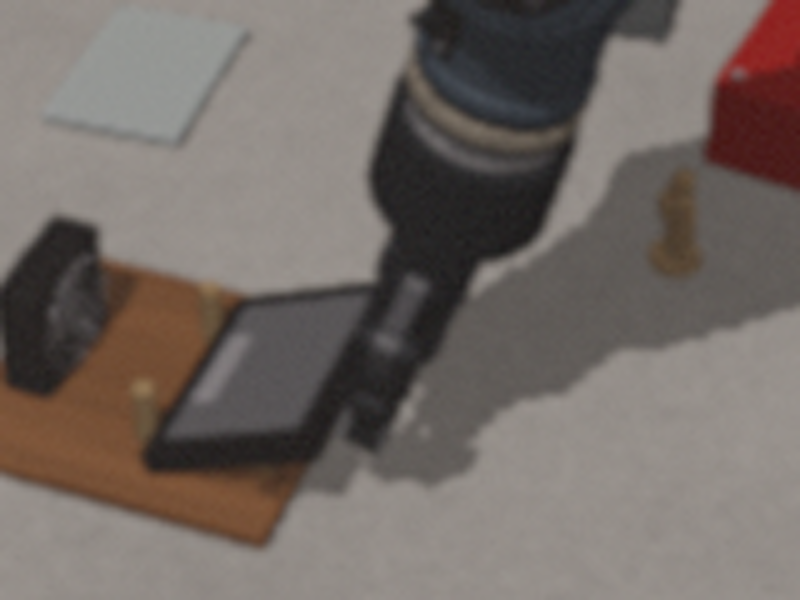

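In contact at the predicted place, and the base has not shifted. Next I'll follow the arc.

Call:
carry_out:
  targets:
    - [[0.2,0.1,-0.2,0,0,0,5],[0.4,0.1,-0.5,0,0,0,5],[0.6,0.1,-0.8,0,0,0,5],[0.9,0.1,-1.1,0,0,0,5],[1.15,0.1,-1.3,0,0,0,5],[1.4,0.1,-1.6,0,0,0,5],[1.7,0.1,-1.8,0,0,0,5],[2.0,0.1,-2.0,0,0,0,5],[2.3,0.1,-2.2,0,0,0,5],[2.6,0.1,-2.4,0,0,0,5],[2.6,0.1,-2.4,0,0,0,5]]

```text
t: 5.33
tcp_pos: [0.5611, 0.1883, 0.067]
tool_rot: [0.987, 0.099, 0.127, -0.012]
force: [-0.5, 0.2, -0.5]
finger_gap: 0.583
gripper_force: 0.3
```

Run:
```python
from push import *; import cv2
s,p,rr=state(); print(s["q"].round(3),p.round(4),s["force"].round(2))
for th in (50,55,60,65,70,75,80,85,88,90): print(th,row(*pose(th,max(th,76))))
im=cams.snapshot("side")[...,::-1]
cv2.imwrite("pics/side4.png",cv2.resize(im[200:320,190:350],(800,600),interpolation=cv2.INTER_CUBIC))
```

```text
[0.126 0.664 1.836 0.045 0.388 1.458] [0.5611 0.1883 0.067 ] [-0.51  0.15 -0.47]
50 [-0.57  0.02 -0.01  0.08 -0.6   0.01]
55 [ 0.09  0.02 -0.33  0.08 -0.6   0.01]
60 [ 0.79  0.02 -0.58  0.08 -0.6   0.01]
65 [ 1.5   0.02 -0.77  0.08 -0.6   0.01]
70 [ 2.24  0.02 -0.89  0.08 -0.6   0.01]
75 [ 3.    0.02 -0.94  0.08 -0.6   0.01]
80 [ 3.69  0.02 -0.99  0.08 -4.6   0.01]
85 [ 4.37  0.02 -1.01  0.08 -9.6   0.  ]
88 [  4.78   0.02  -0.98   0.08 -12.6    0.  ]
90 [  5.06   0.02  -0.96   0.08 -14.6   -0.  ]
```

View pics/side4.png

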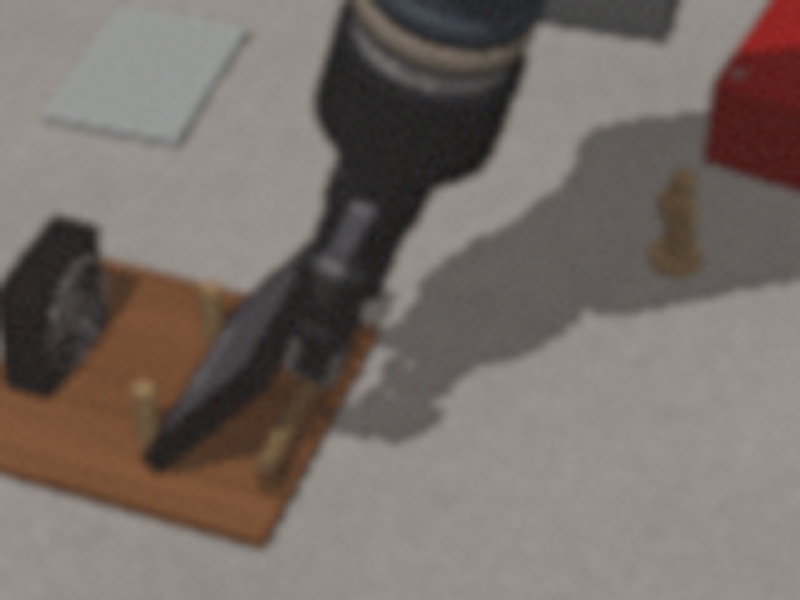

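The base has risen to about 52°, lower edge at the dowel feet (155,465), both fingertips on its underside. Continuing.

Call:
carry_out:
  targets:
    - [[0.4,0,-0.4,0,0,0,5],[0.8,0,-0.6,0,-0.5,0,5],[1.2,0,-0.7,0,-0.6,0,5],[1.6,0,-0.75,0,-0.6,0,5],[2.0,0,-0.8,0,-0.6,0,5],[2.4,0,-0.85,0,-0.6,0,5],[2.7,0,-0.9,0,-0.6,0,5],[3.0,0,-0.95,0,-0.6,0,5],[3.2,0,-0.95,0,-2,0,5],[3.4,0,-0.95,0,-3,0,5],[3.7,0,-1.0,0,-4.6,0,5],[3.7,0,-1.0,0,-4.6,0,5]]

```text
t: 6.38
tcp_pos: [0.5938, 0.1949, 0.0854]
tool_rot: [0.991, 0.099, 0.086, -0.008]
force: [0.2, -0.3, 0.1]
finger_gap: 0.586
gripper_force: 0.0
```

Run:
```python
from push import *; import cv2
s,p,rr=state(); print(s["q"].round(3),p.round(4),s["force"].round(2))
for th in (75,80,83,85,88,90): print(th,row(*pose(th,max(th,76))))
im=cams.snapshot("side")[...,::-1]
cv2.imwrite("pics/side5.png",cv2.resize(im[200:320,190:350],(800,600),interpolation=cv2.INTER_CUBIC))
```

```text
[0.134 0.669 1.681 0.017 0.618 1.492] [0.5938 0.1949 0.0854] [ 0.23 -0.28  0.14]
75 [-0.69  0.02  0.06  0.07  4.08  0.01]
80 [-0.01  0.02 -0.05  0.07  0.08  0.  ]
83 [ 0.4   0.02 -0.1   0.07 -2.92  0.  ]
85 [ 0.67  0.02 -0.12  0.07 -4.92 -0.  ]
88 [ 1.09  0.02 -0.13  0.07 -7.92 -0.  ]
90 [ 1.36  0.02 -0.13  0.07 -9.92 -0.  ]
```

View pics/side5.png

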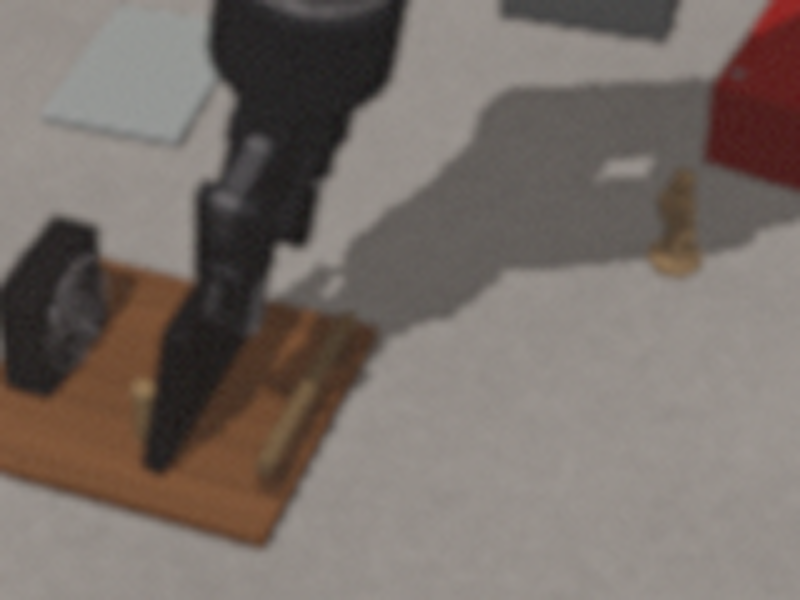

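The base is at about 75–80°, still on its lower edge at (155,465), with the pilot untouched at (675,230). Next are the last few millimetres, slowly.

Call:
carry_out:
  targets:
    - [[0.15,0,0,0,-1,0,5],[0.3,0,-0.1,0,-2,0,5],[0.45,0,-0.1,0,-3,0,5],[0.6,0,-0.1,0,-4.5,0,5],[0.75,0,-0.1,0,-5.5,0,5],[0.9,0,-0.1,0,-6.5,0,5],[1.0,0,-0.1,0,-7.5,0,5],[1.1,0,-0.1,0,-8,0,5],[1.1,0,-0.1,0,-8,0,5],[1.1,0,-0.1,0,-8,0,5]]

```text
t: 7.27
tcp_pos: [0.6014, 0.1967, 0.0872]
tool_rot: [0.995, 0.1, 0.015, -0.001]
force: [-0.1, -0.4, 0.2]
finger_gap: 0.585
gripper_force: 0.0
```

Run:
```python
from push import *; import cv2
s,p,rr=state(); print(s["q"].round(3),p.round(4),s["force"].round(2),s["gripper_force"])
for th in (88,90): print(th,row(*pose(th,th)))
im=cams.snapshot("side"); np.save("side6.npy",im)
# panel (grey upper) / black mask: expected standing plate corners
for P in[(0,55,100),(-12,55,100),(0,55,10),(-12,55,10),(0,-55,100),(-12,-55,100),(5,35,42)]: print(P,proj("side",w(ST,P))[0].round(1))
g=im.astype(int).sum(2)//3
print("rows 240..292, cols 200..245"); 
for v in range(236,296,3): print(v,' '.join(f"{x:3d}" for x in g[v,196:248:2]))
```

```text
[1.390e-01 7.080e-01 1.547e+00 1.000e-03 8.570e-01 1.510e+00] [0.6014 0.1967 0.0872] [-0.1  -0.35  0.18] 0.0
88 [ 0.27  0.04 -0.12  0.05  0.28 -0.  ]
90 [ 0.54  0.04 -0.16  0.05 -1.72 -0.  ]
(0, 55, 100) [214.8 264.3]
(-12, 55, 100) [220.1 265.7]
(0, 55, 10) [217.8 294.7]
(-12, 55, 10) [222.8 296.1]
(0, -55, 100) [236.3 232.8]
(-12, -55, 100) [241.2 234. ]
(5, 35, 42) [218.7 277.5]
rows 240..292, cols 200..245
236 142 145 145 145 142 143 139 140 141 146 140  77  49  77  86  67  45  45  58  85  81  43  34  28  30  37
239 141 140 140 143 141 140 141 139 140 141 140  95  34  48  53  43  36  34  32  35  37  38  34  32  30  34
242 140 142 127 126 136 141 141 142 142 145 146 120  46  37  45  39  35  31  32  32  37  36  30  29  28  36
245 141 105  47  35  40  51  79 128 142 142 142 138  72  32  34  40  34  32  32  35  29  28  30  28  25  33
248  95  43  38  37  37  37  44 124 144 145 145 143 104  32  32  35  36  26  30  30  34  27  30  90 129 127
251  36  35  38  36  40  57  58  96 124 135 137 141 122  56  40  41  44  35  33  33  39  31  24 100 144 139
254  38  38  37  46  67  51  32  53  6
[... 773 characters left out ...]
  34  31  28  28  32  28  41  55  67  57  56  55  55
278  52  41  51  75  80  80  81  81  82  81  88  51  35  30  30  30  30  29  38  56  65  78  76  72  67  65
281  86  84  86  84  82  81  80  79  79  77  76  46  32  37  32  31  29  39  51  67  77  79  79  78  78  78
284  87  84  86  85  84  84  83  84  85  85  78  47  34  30  30  29  36  55  75  82  82  79  81  78  81  88
287  89  88  88  89  86  86  84  84  83  83  80  50  38  35  28  37  57  75  78  79  79  82  82  81  92  88
290  90  87  87  88  91  89  89  88  83  85  79  51  32  33  37  67  84  85  83  82  80  82  79  86  90  70
293  85  84  84  84  84  86  86  88  89  91  87  62  36  39  68  83  83  84  83  84  84  83  80  77  67  54
```

Call:
carry_out:
  targets:
    - [[0.1,0,0,0,0,0,5],[0.2,0,0,0,0,0,5],[0.2,0,0,0,0,0,5],[0.2,0,0,0,0,0,5]]

```text
t: 7.65
tcp_pos: [0.6037, 0.1971, 0.0876]
tool_rot: [0.995, 0.1, 0.015, -0.001]
force: [0.2, 0.5, -0.0]
finger_gap: 0.586
gripper_force: 0.0
```

```bash
cat > edge.py <<'E'
from push import *
s,p,rr=state(); print(s["t"],p.round(4),s["force"].round(2),s["gripper_force"],row(*pose(88,88)))
im=cams.snapshot("side").astype(float).mean(2)
L=[]
for v in range(268,293):
    r=im[v,208:226]; i=np.argmax((r[:-2]-r[2:])); 
    t=60; j=[k for k in range(len(r)-1) if r[k]>t>=r[k+1]]
    if j: k=j[0]; L.append((v,208+k+(r[k]-t)/(r[k]-r[k+1])))
L=np.array(L); f=np.polyfit(L[:,0],L[:,1],1); print("edge col at 268,292",np.polyval(f,[268,292]).round(2))
for th in(80,84,88,90):
    x,z=dpose(np.radians(th)); c=tcp(np.radians(th),45)
    a,b=[proj("side",w(ST,c+P[0]*x+6*z+[0,55,0]))[0] for P in((45,),(-45,))]
    print(th,[(a[0]+(b[0]-a[0])*(v-a[1])/(b[1]-a[1])).round(2) for v in(268,292)],"top row",a.round(1))
E
python3 edge.py
```

```text
7.65 [0.6037 0.1971 0.0876] [ 0.24  0.52 -0.05] 0.0 [ 0.03  0.04 -0.1   0.05  0.26 -0.  ]
edge col at 268,292 [216.88 217.59]
80 [np.float64(221.35), np.float64(218.0)] top row [221.6 265.9]
84 [np.float64(218.77), np.float64(217.83)] top row [218.9 265.1]
88 [np.float64(216.32), np.float64(217.63)] top row [216.1 264.5]
90 [np.float64(215.12), np.float64(217.51)] top row [214.8 264.3]
```

Call:
carry_out:
  targets:
    - [[0.1,0,0,0,-1,0,5],[0.2,0,0,0,-1.5,0,5],[0.2,0,0,0,-1.5,0,5],[0.2,0,0,0,-1.5,0,5]]

```text
t: 8.03
tcp_pos: [0.6059, 0.1976, 0.0876]
tool_rot: [0.995, 0.1, 0.002, 0.0]
force: [0.4, -0.2, -0.2]
finger_gap: 0.587
gripper_force: 0.0
```

```bash
python3 edge.py | head -2
```

```text
8.0333 [0.6059 0.1976 0.0876] [ 0.38 -0.18 -0.16] 0.0 [-0.2   0.04 -0.1   0.05  1.75 -0.01]
edge col at 268,292 [215.03 217.57]
```

Call:
carry_out:
  targets:
    - [[-0.1,0,0,0,0,0,5],[-0.3,0,0,0,0,0,5],[-0.7,0,0,0,0,0,5],[-1.5,0,0,0,0,0,5],[-2.5,0,0,0,0,0,5],[-3.5,0,0,0,0,0,5],[-3.5,0,0,0,0,0,5]]

```text
t: 8.67
tcp_pos: [0.5679, 0.1902, 0.0871]
tool_rot: [0.995, 0.1, -0.0, 0.0]
force: [-0.7, 0.9, 0.2]
finger_gap: 0.583
gripper_force: 0.0
```

```bash
python3 edge.py | head -2
```

```text
8.6667 [0.5679 0.1902 0.0871] [-0.69  0.93  0.15] 0.0 [ 3.68  0.07 -0.14  0.04  2.04  0.01]
edge col at 268,292 [215.09 217.62]
```

The base is standing by itself with the fingers away: edge columns 215.1 and 217.6 match the 90° prediction. On to the knob.

Call:
carry_out:
  targets:
    - [[0,0,-4,0,0,0,5],[0,0,-8,0,0,0,5],[0,0,-12,0,0,-5,5],[-1,3,-15,0,0,-8,5],[-2,7,-15,0,0,-12,5],[-2,11,-15,0,0,-16,5],[-2,15,-15,0,0,-19.6,5],[-2,19,-15,0,0,-19.6,5],[-2,23,-15,0,0,-19.6,5],[-2,27,-15,0,0,-19.6,5],[-2,31,-15,0,0,-19.6,5],[-2,35,-15,0,0,-19.6,5]]

```text
t: 9.72
tcp_pos: [0.621, -0.1586, 0.238]
tool_rot: [0.964, 0.267, 0.002, 0.001]
force: [0.7, 0.8, 0.1]
finger_gap: 0.584
gripper_force: 0.0
```

Run:
```python
from h import *; import cv2
a=CT[2]+.25
r=R.from_matrix(np.c_[[np.cos(a),np.sin(a),0],[np.sin(a),-np.cos(a),0],[0,0,-1]])
s,p,_=state(); print(s["t"],p.round(4),s["q"].round(3),row([CT[0],CT[1],.24],r))
i=cams.camera_info("wrist"); print({k:np.round(v,4).tolist() for k,v in i.items()})
im=cams.snapshot("wrist"); cv2.imwrite("wr.png",im[...,::-1])
def fish(P):
    q=i["T"][:3,:3].T@(np.array(P)-i["T"][:3,3]); th=np.arctan2(np.hypot(*q[:2]),q[2]); f=i["K"][0][0]; u=q[:2]/np.hypot(*q[:2])
    return (u*th*f+np.array([i["K"][0][2],i["K"][1][2]])).round(1)
print("box corners",[fish(w(CT,P)[0]).tolist() for P in((-50,-45,40),(-50,45,40),(50,45,40),(50,-45,40))],"knob",fish(w(CT,(0,0,49))[0]),"bar ends",[fish(w(CT,(k*np.cos(.25),k*np.sin(.25),78))[0]).tolist() for k in(-21,21)])
```

```text
9.7167 [ 0.621  -0.1586  0.238 ] [-0.425  0.539  1.386  0.002  1.212  0.604] [-1.56  3.73 -0.19  0.17 -0.24 -0.03]
{'K': [[325.1923, 0.0, 280.2293], [0.0, 325.1923, 216.6344], [0.0, 0.0, 1.0]], 'T': [[0.5156, -0.8256, -0.2293, 0.6786], [-0.8568, -0.4961, -0.1404, -0.1237], [0.0022, 0.2689, -0.9632, 0.3819], [0.0, 0.0, 0.0, 1.0]]}
box corners [[339.4, 256.1], [263.0, 238.1], [285.5, 150.3], [365.9, 172.3]] knob [315.  207.6] bar ends [[317.4, 235.2], [318.7, 193.6]]
```

Run:
```python
import cv2,numpy as np
im=cv2.imread("wr.png")[130:280,230:400]; s=4
o=cv2.convertScaleAbs(cv2.resize(im,None,fx=s,fy=s,interpolation=cv2.INTER_CUBIC),alpha=1.5,beta=10)
for u,v in([339.4,256.1],[263.0,238.1],[285.5,150.3],[365.9,172.3],[317.4,235.2],[318.7,193.6]): cv2.drawMarker(o,(int((u-230+.5)*s),int((v-130+.5)*s)),(0,0,255),cv2.MARKER_CROSS,14,1)
cv2.imwrite("pics/wr1.png",o)
```

```text
(no output)
```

View pics/wr1.png

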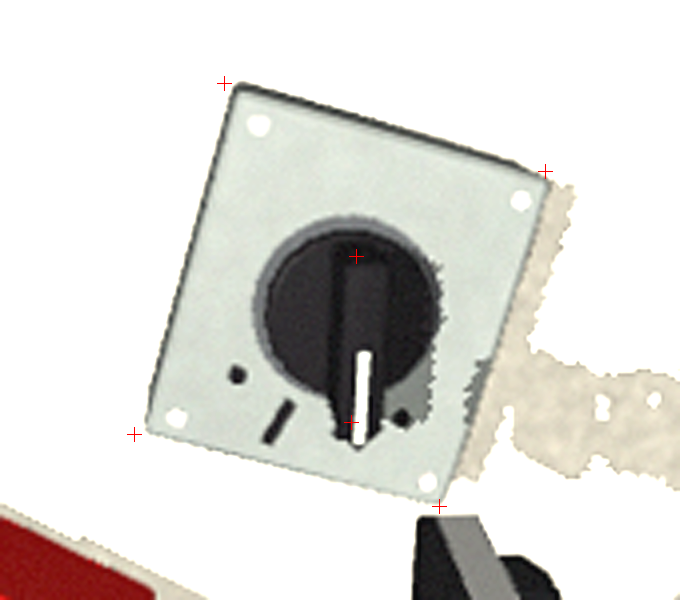

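The wrist view shows the box with marks dot (237,375), tick (278,422), dot at (402,415), and the nose at (358,445), so the knob is at position 2 of 4, i.e. 0.5. The corners are off by about 2 px, so I'll refit.

```bash
cat > fw.py <<'E'
from h import *
T=np.array([[.5156,-.8256,-.2293,.6786],[-.8568,-.4961,-.1404,-.1237],[.0022,.2689,-.9632,.3819]])
def fish(P):
    q=T[:,:3].T@(np.array(P)-T[:,3]); h=np.hypot(*q[:2]); return q[:2]/h*np.arctan2(h,q[2])*325.1923+[280.2293,216.6344]
c=lambda u,v:np.array([230+u/4-.5,130+v/4-.5])
obs=[((50,45,40),c(238,85)),((50,-45,40),c(549,181)),((-50,-45,40),c(440,504)),((-50,45,40),c(146,431))]
f=lambda q:np.concatenate([fish(w(q,P)[0])-uv for P,uv in obs])
s=least_squares(f,CT); C=s.x; print(C.round(4),s.fun.round(1))
# bar centreline observations at z=78: lateral fit (angle, offset)
for ang in(.15,.2,.25,.3): print(ang,[(4*(fish(w(C,(k*np.cos(ang),k*np.sin(ang),78))[0])+.5-[230,130])).round(0).tolist() for k in(-27,-21,0,21)])
for k,P in enumerate([(35*np.cos(np.pi+.75-.5*j),35*np.sin(np.pi+.75-.5*j),40) for j in range(4)]): print(k,(4*(fish(w(C,P)[0])+.5-[230,130])).round(0))
a=C[2]+.25; r=R.from_matrix(np.c_[[np.cos(a),np.sin(a),0],[np.sin(a),-np.cos(a),0],[0,0,-1]])
print(row([C[0],C[1],.068],r))
E
python3 fw.py
```

```text
[ 0.6275 -0.2007  0.2746] [-0.5 -0.4  1.5 -1.1  0.8  1.4 -1.7  0.5]
0.15 [[347.0, 447.0], [350.0, 424.0], [363.0, 343.0], [376.0, 259.0]]
0.2 [[352.0, 447.0], [354.0, 425.0], [363.0, 343.0], [371.0, 259.0]]
0.25 [[357.0, 447.0], [359.0, 425.0], [363.0, 343.0], [367.0, 259.0]]
0.3 [[363.0, 447.0], [363.0, 425.0], [363.0, 343.0], [363.0, 259.0]]
0 [400. 414.]
1 [340. 428.]
2 [281. 413.]
3 [236. 371.]
[-1.39  2.85 17.05  0.69 -0.21  0.66]
```

Call:
carry_out:
  targets:
    - [[-1.4,2.9,2,0.7,-0.2,0.7,5],[-1.4,2.9,5,0.7,-0.2,0.7,5],[-1.4,2.9,8,0.7,-0.2,0.7,5],[-1.4,2.9,11,0.7,-0.2,0.7,5],[-1.4,2.9,11,0.7,-0.2,0.7,5],[-1.4,2.9,11,0.7,-0.2,0.7,5],[-1.4,2.9,11,0.7,-0.2,0.7,5]]

```text
t: 10.35
tcp_pos: [0.6252, -0.1888, 0.1292]
tool_rot: [0.965, 0.262, -0.0, -0.004]
force: [0.4, 0.2, 1.1]
finger_gap: 0.585
gripper_force: 0.0
```

```bash
sed -i 's/.068\]/.073]/' fw.py; python3 fw.py | tail -1; python3 -c "
from station import manip;s=manip.sense();print(s['t'],s['tcp_pos'],s['q'].round(2),s['force'])"
```

```text
[-0.41  1.19  5.61 -0.44 -0.08  0.28]
10.35 [ 0.62518649 -0.18883657  0.12922961] [-0.47  0.68  1.44  0.01  1.02  0.57] [0.42501367 0.15546498 1.07356114]
```

Call:
carry_out:
  targets:
    - [[-0.4,1.2,1,-0.4,0,0.3,5],[-0.4,1.2,2,-0.4,0,0.3,5],[-0.4,1.2,3.5,-0.4,0,0.3,5],[-0.4,1.2,5,-0.4,0,0.3,5],[-0.4,1.2,5.6,-0.4,0,0.3,5],[-0.4,1.2,5.6,-0.4,0,0.3,5],[-0.4,1.2,5.6,-0.4,0,0.3,5]]

```text
t: 10.93
tcp_pos: [0.6264, -0.2006, 0.0717]
tool_rot: [0.966, 0.259, -0.0, -0.001]
force: [0.3, 0.1, 0.8]
finger_gap: 0.583
gripper_force: 0.0
```

```bash
python3 fw.py | tail -1; python3 -c "
from station import manip;s=manip.sense();print(s['t'],s['tcp_pos'],s['q'].round(2),s['force'])"
```

```text
[ 0.09  0.06 -0.13 -0.16 -0.   -0.04]
10.9333 [ 0.62643274 -0.20063788  0.07174218] [-0.48  0.77  1.46  0.    0.92  0.57] [0.33798085 0.08100169 0.82549805]
```

Call:
carry_out:
  targets:
    - [[0,0,-0.2,0,0,0,2],[0,0,-0.2,0,0,0,0.5],[0,0,-0.2,0,0,0,0.5],[0,0,-0.2,0,0,0,0.5],[0,0,-0.2,0,0,0,0.5],[0,0,-0.2,0,0,0,0.5],[0,0,-0.2,0,0,0,0.5],[0,0,-0.2,0,0,0,0.5]]
  force: 30

```text
t: 11.6
tcp_pos: [0.6273, -0.2012, 0.0748]
tool_rot: [0.966, 0.259, 0.001, -0.0]
force: [0.7, -2.3, 5.4]
finger_gap: 0.118
gripper_force: 29.7
```

Call:
carry_out:
  targets:
    - [[0,0,-0.2,0,0,5,0.5],[0,0,-0.2,0,0,10,0.5],[0,0,-0.2,0,0,15,0.5],[0,0,-0.2,0,0,20,0.5],[0,0,-0.2,0,0,25,0.5],[0,0,-0.2,0,0,29,0.5],[0,0,-0.2,0,0,29,0.5],[0,0,-0.2,0,0,29,0.5],[0,0,-0.2,0,0,29,0.5]]

```text
t: 12.35
tcp_pos: [0.627, -0.2009, 0.0751]
tool_rot: [1.0, 0.01, 0.0, -0.001]
force: [4.4, -3.2, -5.9]
finger_gap: 0.113
gripper_force: 31.6
```

Run:
```python
from h import *
s,p,r=state(); a=np.arctan2(*r.apply([1,0,0])[[1,0]]); print(s["t"],p.round(4),s["force"].round(1),s["ft_torque"].round(3),s["finger_gap"],"knob",.75-(a-.2746))
```

```text
12.35 [ 0.627  -0.2009  0.0751] [ 4.4 -3.2 -5.9] [-0.528 -0.785 -0.006] 0.11289283819514737 knob 1.0053782034517527
```

Knob at about 1.005. Releasing and lifting straight up.

Call:
carry_out:
  targets:
    - [[0,0,0,0,0,0,5],[0,0,0,0,0,0,5],[0,0,0,0,0,0,5],[0,0,0,0,0,0,5],[0,0,-2,0,0,0,5],[0,0,-5,0,0,0,5],[0,0,-9,0,0,0,5],[-2,0,-13,0,0,0,5],[-4,0,-16,0,0,0,5],[-4,0,-16,0,0,0,5],[-4,0,-16,0,0,0,5]]

```text
t: 13.27
tcp_pos: [0.5866, -0.2018, 0.2387]
tool_rot: [1.0, 0.009, 0.001, -0.0]
force: [0.5, 0.5, -0.8]
finger_gap: 0.585
gripper_force: 0.0
```

```bash
cat > fin.py <<'E'
from h import *; import cv2
C=np.array([.6275,-.2007,.2746])
s,p,_=state(); print(s["t"],p.round(3),s["force"].round(1))
i=cams.camera_info("wrist"); im=cams.snapshot("wrist").astype(np.float32).mean(2); T=i["T"]
def fish(P):
    q=T[:3,:3].T@(np.array(P)-T[:3,3]); h=np.hypot(*q[:2]); return q[:2]/h*np.arctan2(h,q[2])*i["K"][0][0]+[i["K"][0][2],i["K"][1][2]]
# brightness of white line along top of bar for each candidate knob angle
sel=np.arange(0,1.51,.05); B=[]
for v in sel:
    ph=np.pi+.75-v; B.append(np.mean([cv2.getRectSubPix(im,(1,1),tuple(map(float,fish(w(C,(k*np.cos(ph),k*np.sin(ph),78))[0]))))[0,0] for k in range(8,22)]))
print(dict(zip(sel.round(2).tolist(),np.round(B).tolist())))
E
python3 fin.py; python3 edge.py|head -2
python3 - <<'E'
from h import *
a=np.load("scene.npy").astype(int); b=cams.snapshot("scene").astype(int); d=abs(a-b).sum(2)
for n,(u,v,k) in dict(pilot=(305,186,12),vise=(449,260,14),palette=(256,278,28),clip=(175,136,22)).items(): print(n,(d[v-k:v+k,u-k:u+k]>60).sum())
E
```

```text
13.2667 [ 0.587 -0.202  0.239] [ 0.5  0.5 -0.8]
{0.0: 19.0, 0.05: 19.0, 0.1: 19.0, 0.15: 18.0, 0.2: 19.0, 0.25: 21.0, 0.3: 22.0, 0.35: 22.0, 0.4: 23.0, 0.45: 23.0, 0.5: 24.0, 0.55: 25.0, 0.6: 26.0, 0.65: 28.0, 0.7: 30.0, 0.75: 44.0, 0.8: 73.0, 0.85: 125.0, 0.9: 208.0, 0.95: 248.0, 1.0: 196.0, 1.05: 108.0, 1.1: 42.0, 1.15: 29.0, 1.2: 28.0, 1.25: 40.0, 1.3: 43.0, 1.35: 44.0, 1.4: 45.0, 1.45: 46.0, 1.5: 48.0}
13.3167 [ 0.5862 -0.2013  0.2366] [ 0.14 -0.26 -0.44] 0.0 [  2.5  -39.74  14.89   0.05   2.01 -10.41]
edge col at 268,292 [214.85 217.39]
pilot 0
vise 0
palette 0
clip 959
```

```bash
python3 -c "
from station import sign_off;print(sign_off())"
```

```text
the job is handed in; nothing more can be done
None
```

I handed the job in at about 13 s, but `sign_off` returned no verdict. By my measurements the display base stands upright against the dowels and the selector is at the long tick (about 0.95–1.0 rad). The pilot, pin vise and palette showed no change. I couldn't confirm the clip by image, because about half its patch differed from the start (probably the arm or its shadow), but the gripper was never lowered near it.

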